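# Select the green filter on a photometer and start the reading

### The job

On the filter photometer, push the turret's upright tab round with a fingertip until the tip of its pointer lies over the green dot; only then press the round orange button right down, let it come back up, and leave the pointer on the green dot. Be gentle with the instrument and only push: do not pinch or grip the tab. Leave the two vials on its deck and everything else on the bench where they stand.

Things in the scene. Friction and masses are not known exactly. Their poses are not given: they have to be found in the camera images.
- photometer: White bench instrument with a teal band and a flat grey deck, 290 x 290 mm and 75 mm high, fixed to the bench. Origin: centre of its underside; z up; its front (display) faces its own -x. The deck is 75 mm above the bench.
- turret (a joint): Angle of the turret in rad. 0: the tab points to the instrument's front (-x of photometer); grows counter-clockwise seen from above; stops at -2.1 and 2.1. The run starts within 0.25 of 0. There are no detents: it turns with light friction (about 2 N at the tab) and stays where it is left.
- turret_axis (a point): Point on the turret's vertical axis at deck height (75 mm above the bench), 15 mm in front of the instrument's centre. The black turret is 96 mm across, its top 14 mm above the deck, with a hub of radius 16 mm up to 26 mm above the deck.
- tab_top (a point): Middle of the upper edge of the white tab, 70 mm from the turret's axis and 40 mm above the deck. The tab is an upright fin, 6 mm thick, lying radially from 40 to 86 mm from the axis, from 6 to 40 mm above the deck; push it sideways on its flat face, beyond the turret's rim (48 mm from the axis).
- pointer_tip (a point): Outer end of the thin white pointer that runs out radially under the tab (3 mm wide, 4 to 7 mm above the deck), 94 mm from the turret's axis, so that it passes right over the dots' centres.
- dot_green: The green dot, a flat disc 22 mm across on the deck; origin at its centre on the deck. Six such dots (green, red, yellow, blue, black, purple; 1.2 mm thick) lie with their centres 94 mm from the turret's axis, at 40, 70 and 100 degrees to either side of the front direction; which colour lies where changes from run to run.
- start (a joint): Travel of the orange push button in m: 0 up, 0.006 fully down; springs back; fully down takes 5 N.
- start_top (a point): Centre of the top of the orange button (radius 14 mm), in a black housing on the deck at the back of the instrument, 112 mm behind the instrument's centre. Press straight down.
- vial_clear: Loose clear glass vial, white cap, 24 mm across, 45 mm tall, standing on the deck's back left corner (seen from the robot). Origin: centre of its underside; z up. Leave alone.
- vial_amber: Loose amber glass vial, black cap, 24 mm across, 45 mm tall, standing on the deck's back right corner. Origin: centre of its underside; z up. Leave alone.
- stirrer: Blue magnetic stirrer with a steel plate, 150 x 150 mm, 88 mm high, on the bench. Origin: centre of its underside. Leave alone.
- timer: Orange timer box, 70 x 130 mm, 55 mm high. Origin: centre of its underside. Leave alone.
- beaker: Glass beaker, 70 mm across, 90 mm tall. Origin: centre of its underside. Leave alone.
- reagent_amber: Amber reagent bottle, 66 mm across, 140 mm tall. Origin: centre of its underside. Leave alone.
- reagent_white: White plastic bottle, blue cap, 60 mm across, 120 mm tall. Origin: centre of its underside. Leave alone.
- mortar: White ceramic mortar bowl, 100 mm across, 55 mm high. Origin: centre of its underside. Leave alone.

How it is judged:
On the way, in this order (a step that is already met when the one before it is completed fails the run):
1. the pointer tip rests over the green dot, button still up (horizontal distance between pointer_tip and dot_green below 0.011 m and velocity of joint turret between -0.05 and 0.05 rad/s and value of joint start below 0.002 m), for 0.2 s.
2. the orange button is pressed right down with the pointer on the green dot (horizontal distance between pointer_tip and dot_green below 0.011 m and value of joint start above 0.0045 m).
At the end, for the whole second after the job is handed in: The pointer tip is over the green dot (within 11 mm of its centre, the dot's radius) and at rest, the button has been pressed to at least 4.5 of its 6 mm after that and is up again, and the vials (upright) and all other things are within 20 mm of where they stood (horizontal distance between pointer_tip and dot_green below 0.011 m and velocity of joint turret between -0.05 and 0.05 rad/s and value of joint start below 0.0015 m and distance of each of vial_clear, vial_amber, stirrer, timer, beaker, reagent_amber, reagent_white, mortar from where it was at the start of the episode below 0.02 m and angle between each of vial_clear, vial_amber's own z axis and vertical below 0.2 rad); the robot touches nothing.
It fails at once if the button is pressed while the pointer is not on the green dot (value of joint start above 0.003 m and not (horizontal distance between pointer_tip and dot_green below 0.011 m)).
It fails at once if the instrument, its tab or its button is pinched or pushed hard (over 35 N) (contact force between the fingers and photometer above 35 N).
It fails at once if a vial or another bystander is lifted, carried, knocked over or moved by more than 20 mm (distance of any of vial_clear, vial_amber, stirrer, timer, beaker, reagent_amber, reagent_white, mortar from where it was at the start of the episode above 0.02 m or angle between any of vial_clear, vial_amber's own z axis and vertical above 0.5 rad).
It also fails if it takes over 64 s, if anything falls off the work surface, if the arm or the gripper's body presses on something with over 40 N, if the wrist force passes 120 N, or if a joint passes its speed limit or range.

### The arm

A 6-joint arm with a two-finger parallel gripper is mounted at the origin on the work surface. World frame = base frame: x ahead of the robot, y to its left, z up, the work surface at z = 0. Lengths are in m, angles in rad, forces in N, time in s.
With the tool pointing down it reaches from about 0.35 to 0.775 m from the base axis. Payload 5.5 kg.
Tool frame: the origin (TCP) lies midway between the tips of the shut fingers; the grasp point (between the pads) lies 19 mm behind it; z points along the fingers, x is the direction in which the jaws open and shut, and the axes are right-handed (so a half turn about z gives the same grasp; the last joint's range is limited). The gripper opens to 85 mm and grips with 20 to 120 N. Pads are 22 mm wide; open, the fingers measure 114 mm over their backs; the gripper's body (76 mm by 85 mm) begins 54 mm behind the grasp point. The pads swing forward as they close: fully open they stand 13 mm farther back than shut.
Start: joints at [-1.29, 0.313, 0.046, 1.304, 0, 1.431], TCP at [0.235, -0.525, 0.231] pointing down, gripper open.
Joint ranges: [-2.76, 2.76], [-0.86, 1.69], [-1.03, 1.26], [-2.2, 2.34], [-1.47, 1.5], [-3.14, 3.14]. Speed limits (rad/s): [2.57, 2.57, 3.14, 3.14, 3.14, 3.14].

### API

Orientations are given as a unit quaternion [w, x, y, z].
In Python, from workcell import env gives the robot as it stands.
- The arm moves only by the tool servo_tool, never from a script. Its argument "targets" is a list of rows, each an object with "xyz": the shift along the tool's x, y, z in m, a list of three; "twist": the turn, a rotation vector about the tool's x, y, z in rad, a list of three; "jaw": the opening, from 0 (shut) to 1 (fully open). A call has 1 to 12 rows; each row is the pose to reach, as a shift and turn from the pose commanded when the call began, along the tool's axes at that moment; what a row does not reach only later rows make up. A row lasts 1/12 s, in which the tool goes at most 41.7 mm and 7.16 degrees, less where a joint would pass 70% of its speed; a pose out of reach is approached as far as the arm can. A call with a gripper value outside its range is refused whole. The fingers move at their own pace and stop on an object; "squeeze" is the grip in N (left out, the last holds). Time passes only in rows, so rows that repeat a pose let the fingers close. It gives the time, the measured TCP pose, the force and the opening at its end, in the units of the state.
- env.get_state(): the state, without advancing time (a new reading comes with each control period).
- env.read_camera(name): name is "side" or "top"; returns a dict with "color" (480x640x3 uint8, red, green, blue), "depth" (480x640 float32, m along the optical axis (not along the pixel's ray), 0 where there is no reading), "fx", "fy", "cx", "cy" (pixels), "k1" (the pictures are not rectified: a ray, as slopes to the right and down, at radius r is drawn at 1 + k1 r^2 times it, then the intrinsics apply), "eye" and "attitude" of the camera in the world. Camera axes: x right, y down, z forward; pixel columns grow to the right and rows downward; lengths in m; the calibration is good to about 2 mm. A picture is of the moment at which its call begins.
- env.hand_in(): hands the job in, once; it reports no verdict.
The state is a dict: "clock": time; "joint_pos": joint angles; "qvel": joint speeds; "tau": joint torques, N m; "tcp_pos": TCP position; "orientation": TCP orientation; "wrist_force": force on the tool from outside, world axes, zero at the start; "ft_torque": the same for the moment, N m; "finger_gap": finger opening in m.
Only numpy, scipy, OpenCV 4.12 (cv2) and the standard library are available. Lean on these libraries where they do the work, as an engineer would, in place of code of your own. Each camera call takes 0.05 s, during which the arm holds its last target. There are 200 camera calls.

## Working session

There is one attempt and no reset: what is moved stays moved. The work goes in short steps, Python scripts to look and compute and a tool call to move; the robot and the scene stay as the last step left them, time stands still between calls to the robot, and variables do not carry over. Pictures are saved under pics/ and viewed, about 8 in all and at most 12, crops included, and the job is handed in when it is done.

Besides the shell and the picture viewer there is one more tool, called after ">>>" as name([rows], argument=value, ...), one row to a line, values as JSON. servo_tool: Moves the arm, as the interface text tells. Its arguments: {"type":"object","properties":{"targets":{"type":"array","items":{"type":"object","properties":{"xyz":{"type":"array","items":{"type":"number"}},"twist":{"type":"array","items":{"type":"number"}},"jaw":{"type":"number"}}}},"squeeze":{"type":"number"}},"required":["targets"]}

```bash
mkdir -p pics; ls
cat > h.py <<'E'
import numpy as np, cv2
from workcell import env
from scipy.spatial.transform import Rotation as R
def rot(c):
    a=np.array(c["attitude"],float)
    return a if a.shape==(3,3) else R.from_quat([a[1],a[2],a[3],a[0]]).as_matrix()
def cast(c,uv,z):
    K=np.array([[c["fx"],0,c["cx"]],[0,c["fy"],c["cy"]],[0,0,1.]])
    p=cv2.undistortPoints(np.array(uv,float).reshape(-1,1,2),K,np.array([c["k1"],0,0,0,0.]))[:,0]
    d=np.c_[p,np.ones(len(p))]@rot(c).T
    e=np.array(c["eye"]); return e+d*((z-e[2])/d[:,2])[:,None]
def save(c,n,box=None,s=1):
    im=c["color"][:,:,::-1]
    if box: im=im[box[1]:box[3],box[0]:box[2]]
    cv2.imwrite("pics/"+n,cv2.resize(im,None,fx=s,fy=s,interpolation=cv2.INTER_CUBIC))
E
python3 - <<'E'
from h import *
for n in("top","side"):
    c=env.read_camera(n); save(c,n+"0.png"); np.save(n+"0.npy",c,allow_pickle=True)
    print(n,c["eye"],c["attitude"],c["fx"],c["k1"])
print(env.get_state())
E
```

```text
pics
top [0.40834659 0.01517215 1.21443366] [-0.01917202  0.71068758 -0.70259543  0.03025316] 480.7475312073489 -0.11321564826918039
side [ 0.25395927 -0.97746755  0.66825842] [-0.49971541  0.85583494 -0.12127267  0.05589276] 552.3939916062553 -0.002846390100458997
{'clock': 0.1, 'joint_pos': array([-1.28955071e+00,  3.13985422e-01,  4.50951915e-02,  1.30357145e+00,
        3.85274750e-05,  1.43121915e+00]), 'qvel': array([ 0.00178857, -0.00191116,  0.00255768, -0.0001149 , -0.00109213,
        0.00134316]), 'tau': array([ 3.30926072e-03, -4.81728423e+01,  2.99242866e+01,  1.28459092e-02,
       -6.31689431e-05, -1.13777139e-05]), 'tcp_pos': array([ 0.23478473, -0.52440012,  0.23046488]), 'orientation': array([-5.60194308e-04,  8.39199198e-01, -5.43823512e-01, -6.16362975e-04]), 'wrist_force': array([ 0.28675599, -0.4646695 ,  0.33987123]), 'ft_torque': array([ 0.00697397, -0.00997563,  0.01946883]), 'finger_gap': 0.08532824195061985}
```

View pics/top0.png

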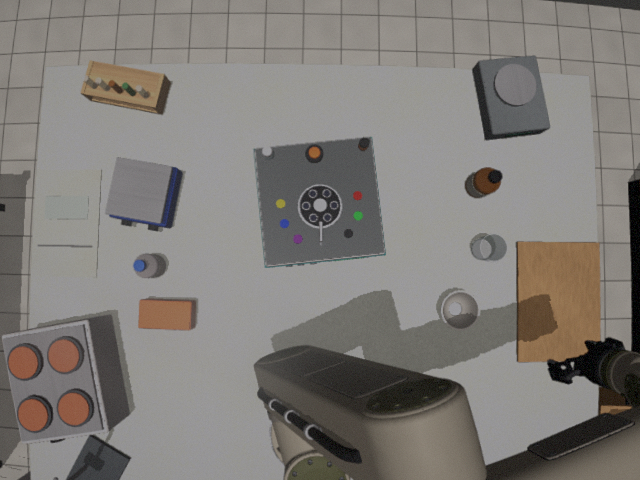

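View pics/side0.png

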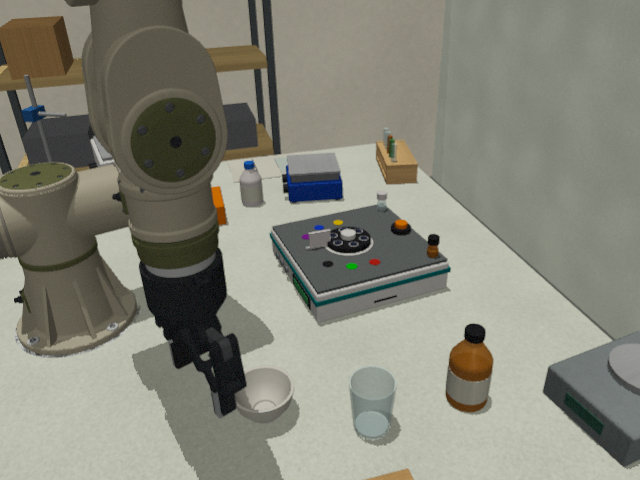

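The top view shows the turret at about (320,205), tab and pointer pointing down to (321,240), green dot at (358,216) between black and red, and the button at (314,153). In the side view the fingers are clear of everything.

```bash
cat >> h.py <<'E'
def blob(c,lo,hi,box):
    h=cv2.cvtColor(c["color"],cv2.COLOR_RGB2HSV); m=cv2.inRange(h,lo,hi)
    k=np.zeros_like(m); k[box[1]:box[3],box[0]:box[2]]=255; m&=k
    n,_,st,ce=cv2.connectedComponentsWithStats(m); i=1+np.argmax(st[1:,4]); return ce[i],st[i,4]
E
python3 - <<'E'
from h import *
c=np.load("top0.npy",allow_pickle=True).item()
s=np.load("side0.npy",allow_pickle=True).item()
B={}
for n,lo,hi,z in [("red",(0,130,80),(6,255,255),.076),("green",(45,130,60),(80,255,255),.076),("blue",(110,130,60),(128,255,255),.076),("yellow",(22,110,80),(34,255,255),.076),("purple",(135,90,50),(165,255,255),.076),("orange",(7,150,80),(18,255,255),.095)]:
    for q,cam,box in (("top",c,(262,145,375,260)),("side",s,(280,200,450,290))):
        try:
            p,a=blob(cam,lo,hi,box); w=cast(cam,[p],z)[0]; B[n,q]=w; print(n,q,p.round(1),a,w.round(4))
        except Exception as e: print(n,q,e)
# instrument frame: fit axis and heading from dots
from scipy.optimize import least_squares
ang={"green":70,"red":100,"blue":-70,"yellow":-100,"purple":-40}
for q in("top","side"):
    ks=[k for k in ang if (k,q) in B]
    f=lambda v:np.concatenate([v[:2]+.094*np.array([np.cos(v[2]+np.radians(ang[k])),np.sin(v[2]+np.radians(ang[k]))])-B[k,q][:2] for k in ks])
    r=least_squares(f,[.55,0,np.pi]); v=r.x; print(q,"axis",v,"rms",np.sqrt(np.mean(r.fun**2)), "button",v[:2]-.127*np.array([np.cos(v[2]),np.sin(v[2])]))
save(c,"crop0.png",(245,130,395,275),4)
E
```

```text
red top [357.2 195.3] 57 [ 0.5857 -0.091   0.076 ]
red side [374.2 261.5] 56 [ 0.5852 -0.0956  0.076 ]
green top [357.8 215.3] 61 [ 0.5376 -0.0927  0.076 ]
green side [351.3 265.8] 62 [ 0.5365 -0.097   0.076 ]
blue top [283.9 223.1] 61 [0.5167 0.0832 0.076 ]
blue side [318.5 227.1] 42 [0.5158 0.0783 0.076 ]
yellow top [280.2 203.1] 65 [0.5645 0.0928 0.076 ]
yellow side [337.6 222. ] 45 [0.5633 0.088  0.076 ]
purple top [297.4 238.5] 61 [0.4804 0.0505 0.076 ]
purple side [305.3 236.4] 31 [0.4774 0.0462 0.076 ]
orange top [314.  152.2] 99 [0.6846 0.0137 0.095 ]
orange side [400.7 224.1] 99 [0.6811 0.0024 0.095 ]
top axis [ 5.58964684e-01 -1.02591058e-03  3.25837779e+00] rms 0.00016012558554249253 button [0.68509961 0.01377211]
side axis [ 0.55767486 -0.00554862  3.26115266] rms 0.0005766777506027823 button [0.68376823 0.00959935]
```

View pics/crop0.png

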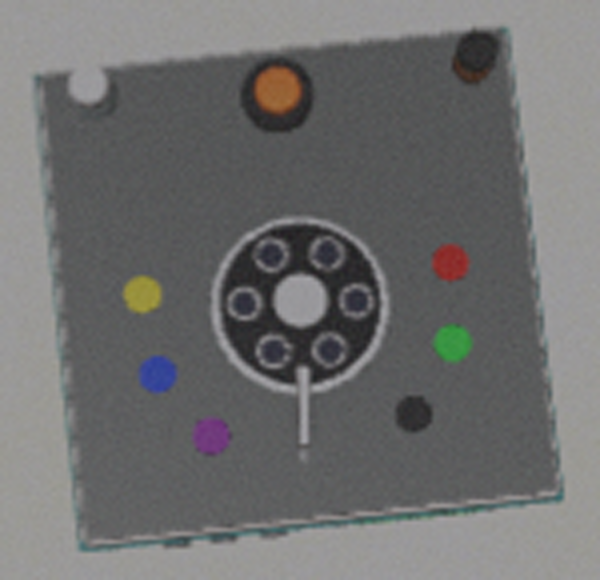

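```bash
cat >> h.py <<'E'
def goal(p,yaw):
    "shift and twist (tool axes) from the measured pose to point p, tool down with x at yaw"
    s=env.get_state(); q=s["orientation"]; M=R.from_quat([q[1],q[2],q[3],q[0]])
    T=R.from_euler("z",yaw)*R.from_euler("x",np.pi)
    print("xyz",M.inv().apply(np.array(p)-s["tcp_pos"]).round(4),"twist",(M.inv()*T).as_rotvec().round(4))
E
python3 - <<'E'
from h import *
c=np.load("top0.npy",allow_pickle=True).item()
t=cast(c,[[245+(304-1.5)/4,130+(455-1.5)/4]],.081)[0]; ax=np.array([.55896,-.001])
d=t[:2]-ax; print("tip",t,np.hypot(*d),"world ang",np.arctan2(d[1],d[0])%(2*np.pi),"turret",np.arctan2(d[1],d[0])%(2*np.pi)-3.2595)
t=cast(c,[[245+(304-1.5)/4,130+(370-1.5)/4],[245+(305-1.5)/4,130+(440-1.5)/4]],.115); print("tab edge",t)
goal([.49,.04,.2],0)
E
```

```text
tip [ 0.46919113 -0.00458744  0.081     ] 0.08984052525291808 world ang 3.181534474617002 turret -0.07796552538299828
tab edge [[ 0.51624823 -0.00346911  0.115     ]
 [ 0.47597699 -0.00447506  0.115     ]]
xyz [-0.4108 -0.4635  0.0313] twist [-0.0012  0.0013 -1.15  ]
```

>>> servo_tool([
  {"xyz": [-0.034,-0.039,0],"twist": [0,0,-0.1],"jaw": 0},
  {"xyz": [-0.07,-0.08,0],"twist": [0,0,-0.2],"jaw": 0},
  {"xyz": [-0.1,-0.115,0],"twist": [0,0,-0.3],"jaw": 0},
  {"xyz": [-0.135,-0.15,0],"twist": [0,0,-0.4],"jaw": 0},
  {"xyz": [-0.17,-0.19,0],"twist": [0,0,-0.5],"jaw": 0},
  {"xyz": [-0.205,-0.23,0],"twist": [0,0,-0.6],"jaw": 0},
  {"xyz": [-0.24,-0.27,0],"twist": [0,0,-0.7],"jaw": 0},
  {"xyz": [-0.275,-0.31,0],"twist": [0,0,-0.8],"jaw": 0},
  {"xyz": [-0.31,-0.35,0],"twist": [0,0,-0.9],"jaw": 0},
  {"xyz": [-0.345,-0.39,0.01],"twist": [0,0,-1.0],"jaw": 0},
  {"xyz": [-0.38,-0.43,0.02],"twist": [0,0,-1.1],"jaw": 0},
  {"xyz": [-0.41,-0.463,0.03],"twist": [0,0,-1.15],"jaw": 0},
], squeeze=30)

```text
clock: 1.1
tcp_pos: [0.4413, -0.0681, 0.2182]
orientation: [0.0, 1.0, 0.002, 0.0]
wrist_force: [0.8, -0.8, 0.7]
finger_gap: -0.0002
```

>>> servo_tool([
  {"xyz": [0,0,0],"twist": [0,0,0],"jaw": 0},
  {"xyz": [0,0,0],"twist": [0,0,0],"jaw": 0},
  {"xyz": [0,0,0],"twist": [0,0,0],"jaw": 0},
  {"xyz": [0,0,0],"twist": [0,0,0],"jaw": 0},
])

```text
clock: 1.43
tcp_pos: [0.4405, -0.071, 0.2181]
orientation: [0.0, 1.0, -0.001, -0.0]
wrist_force: [-0.3, -0.4, -0.2]
finger_gap: 0.0003
```

Run:
```python
from h import *
s=env.get_state(); print(s["clock"],s["tcp_pos"],s["orientation"],s["finger_gap"],s["joint_pos"].round(2))
goal([.49,.045,.2],.04); goal([.49,.045,.096],.04)
c=env.read_camera("side"); save(c,"side1.png",(220,120,460,320),3)
```

```text
1.4333 [ 0.44047418 -0.0710235   0.21805093] [ 1.63805331e-04  9.99999577e-01 -8.87441959e-04 -1.79009565e-04] 0.00029790016822221207 [-0.34  0.07 -0.29  1.21 -0.    1.23]
xyz [ 0.0493 -0.1161  0.018 ] twist [ 0.0003  0.0004 -0.0418]
xyz [ 0.0494 -0.1162  0.122 ] twist [ 0.0003  0.0004 -0.0418]
```

View pics/side1.png

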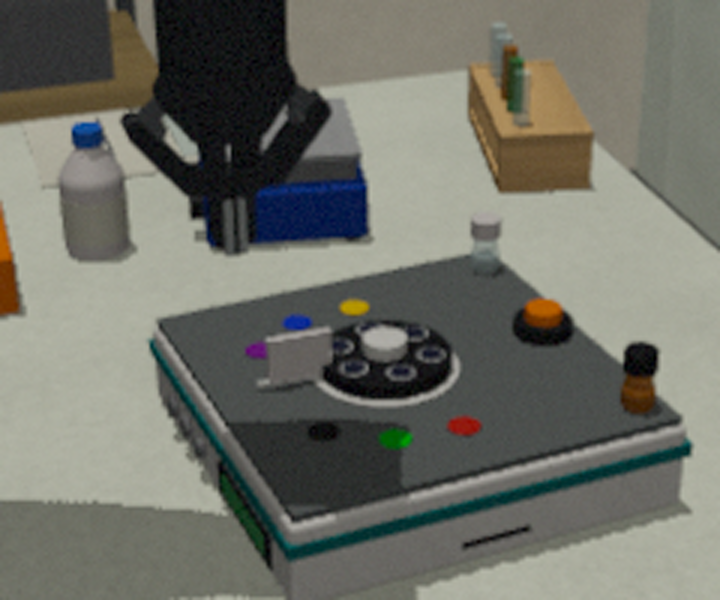

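The fingers are shut and clear, with the tab at about (300,355) in the crop. Next I move beyond its far (+y) side and go down.

>>> servo_tool([
  {"xyz": [0.015,-0.035,0],"twist": [0,0,-0.02],"jaw": 0},
  {"xyz": [0.03,-0.07,0],"twist": [0,0,-0.04],"jaw": 0},
  {"xyz": [0.045,-0.105,0],"twist": [0,0,-0.04],"jaw": 0},
  {"xyz": [0.049,-0.116,0],"twist": [0,0,-0.04],"jaw": 0},
  {"xyz": [0.049,-0.116,0.03],"twist": [0,0,-0.04],"jaw": 0},
  {"xyz": [0.049,-0.116,0.06],"twist": [0,0,-0.04],"jaw": 0},
  {"xyz": [0.049,-0.116,0.09],"twist": [0,0,-0.04],"jaw": 0},
  {"xyz": [0.049,-0.116,0.11],"twist": [0,0,-0.04],"jaw": 0},
  {"xyz": [0.049,-0.116,0.122],"twist": [0,0,-0.04],"jaw": 0},
  {"xyz": [0.049,-0.116,0.122],"twist": [0,0,-0.04],"jaw": 0},
  {"xyz": [0.049,-0.116,0.122],"twist": [0,0,-0.04],"jaw": 0},
])

```text
clock: 2.4
tcp_pos: [0.4893, 0.0444, 0.0958]
orientation: [0.0, 1.0, 0.019, -0.001]
wrist_force: [-0.3, -0.9, 0.1]
finger_gap: -0.0002
```

```bash
cat >> h.py <<'E'
AX=np.array([.5583,-.0033]); F=3.2595
def arc(th0,th1,n,r=.070,off=.015,z=.096):
    "rows taking the finger round, tab at turret angle th, finger centre off behind its mid plane"
    s=env.get_state(); q=s["orientation"]; M=R.from_quat([q[1],q[2],q[3],q[0]])
    for th in np.linspace(th0,th1,n):
        a=F+th; e=np.array([np.cos(a),np.sin(a)]); t=np.array([-e[1],e[0]])
        p=np.r_[AX+r*e-off*t,z]; T=R.from_euler("z",a-np.pi)*R.from_euler("x",np.pi)
        print(round(th,3),M.inv().apply(p-s["tcp_pos"]).round(3),(M.inv()*T).as_rotvec().round(3))
E
python3 - <<'E'
from h import *
s=env.get_state(); print(s["clock"],s["tcp_pos"],s["wrist_force"].round(2),s["finger_gap"])
arc(-.35,.25,13)
c=env.read_camera("side"); save(c,"side2.png",(220,120,460,320),3)
E
```

```text
2.4 [0.48929832 0.04442456 0.0958261 ] [-0.25 -0.93  0.07] -0.0002118609857082903
-0.35 [ 0.004  0.017 -0.   ] [0.    0.002 0.269]
-0.3 [ 0.002  0.02  -0.   ] [0.    0.002 0.219]
-0.25 [ 0.001  0.024 -0.   ] [0.    0.002 0.169]
-0.2 [-0.001  0.027 -0.   ] [0.    0.002 0.119]
-0.15 [-0.002  0.03  -0.   ] [0.    0.002 0.069]
-0.1 [-0.003  0.034 -0.   ] [0.    0.002 0.019]
-0.05 [-0.003  0.037 -0.   ] [ 0.     0.002 -0.031]
0.0 [-0.004  0.041 -0.   ] [ 0.     0.002 -0.081]
0.05 [-0.004  0.045 -0.   ] [ 0.     0.002 -0.131]
0.1 [-0.004  0.048 -0.   ] [-0.     0.002 -0.181]
0.15 [-0.004  0.052 -0.   ] [-0.     0.002 -0.231]
0.2 [-0.004  0.055 -0.   ] [-0.     0.002 -0.281]
0.25 [-0.004  0.059 -0.   ] [-0.     0.002 -0.331]
```

View pics/side2.png

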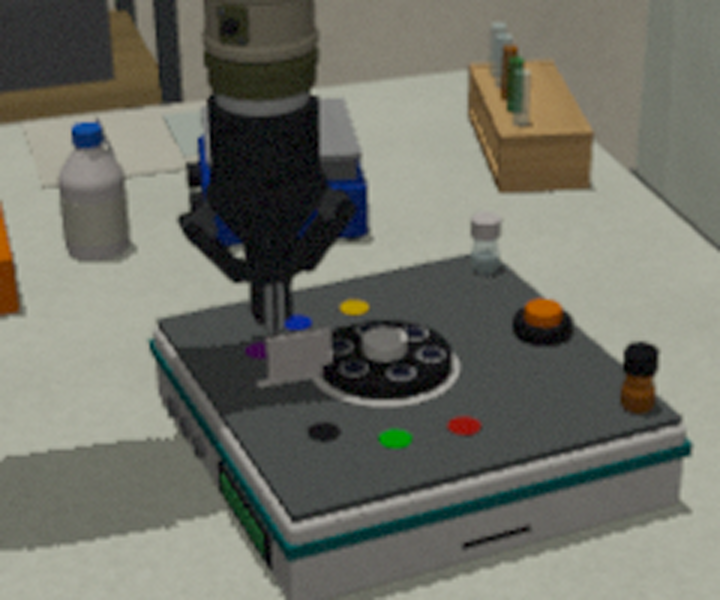

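The finger is just behind the tab. I start pushing, slowly at contact.

>>> servo_tool([
  {"xyz": [0,0.01,0],"twist": [0,0,0],"jaw": 0},
  {"xyz": [-0.001,0.02,0],"twist": [0,0,0],"jaw": 0},
  {"xyz": [-0.002,0.026,0],"twist": [0,0,0],"jaw": 0},
  {"xyz": [-0.003,0.03,0],"twist": [0,0,0],"jaw": 0},
  {"xyz": [-0.003,0.034,0],"twist": [0,0,0],"jaw": 0},
  {"xyz": [-0.003,0.037,0],"twist": [0,0,-0.03],"jaw": 0},
  {"xyz": [-0.004,0.041,0],"twist": [0,0,-0.08],"jaw": 0},
  {"xyz": [-0.004,0.045,0],"twist": [0,0,-0.13],"jaw": 0},
  {"xyz": [-0.004,0.048,0],"twist": [0,0,-0.18],"jaw": 0},
  {"xyz": [-0.004,0.052,0],"twist": [0,0,-0.23],"jaw": 0},
  {"xyz": [-0.004,0.055,0],"twist": [0,0,-0.28],"jaw": 0},
  {"xyz": [-0.004,0.059,0],"twist": [0,0,-0.33],"jaw": 0},
])

```text
clock: 3.45
tcp_pos: [0.4878, -0.0129, 0.0962]
orientation: [-0.001, 0.983, 0.185, -0.0]
wrist_force: [-0.9, 1.7, 2.1]
finger_gap: -0.0001
```

Run:
```python
from h import *
s=env.get_state(); print(s["clock"],s["tcp_pos"],s["wrist_force"].round(2))
d=s["tcp_pos"][:2]-AX; print("tcp turret-angle",np.arctan2(d[1],d[0])%(2*np.pi)-F, np.hypot(*d))
arc(.25,.85,13)
c=env.read_camera("side"); save(c,"side3.png",(220,120,460,320),3)
```

```text
3.45 [ 0.4878071  -0.01290816  0.09620654] [-0.88  1.72  2.15]
tcp turret-angle 0.017557610965798887 0.07114468578575042
0.25 [-0.001  0.001  0.   ] [-0.001 -0.     0.005]
0.3 [-0.001  0.005  0.   ] [-0.001 -0.    -0.045]
0.35 [-0.002  0.008  0.   ] [-0.001 -0.    -0.095]
0.4 [-0.002  0.012  0.   ] [-0.001 -0.    -0.145]
0.45 [-0.002  0.016  0.   ] [-0.001 -0.    -0.195]
0.5 [-0.002  0.019  0.   ] [-0.001 -0.    -0.245]
0.55 [-0.002  0.023  0.   ] [-0.001 -0.    -0.295]
0.6 [-0.002  0.026  0.   ] [-0.001 -0.    -0.345]
0.65 [-0.001  0.03   0.   ] [-0.001 -0.    -0.395]
0.7 [-0.     0.033  0.   ] [-0.001 -0.    -0.445]
0.75 [0.    0.037 0.   ] [-0.001 -0.    -0.495]
0.8 [0.002 0.04  0.   ] [-0.001 -0.    -0.545]
0.85 [0.003 0.044 0.   ] [-0.001 -0.001 -0.595]
```

View pics/side3.png

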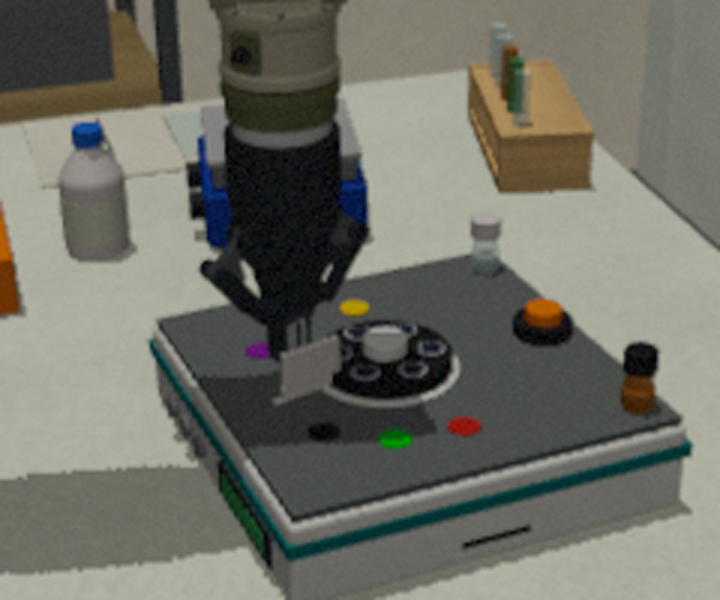

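The tab, now at about (310,370), has moved round and the finger is flat behind it, with about 2 N of force. I carry on.

>>> servo_tool([
  {"xyz": [-0.001,0.005,0],"twist": [0,0,-0.045],"jaw": 0},
  {"xyz": [-0.002,0.008,0],"twist": [0,0,-0.095],"jaw": 0},
  {"xyz": [-0.002,0.012,0],"twist": [0,0,-0.145],"jaw": 0},
  {"xyz": [-0.002,0.016,0],"twist": [0,0,-0.195],"jaw": 0},
  {"xyz": [-0.002,0.019,0],"twist": [0,0,-0.245],"jaw": 0},
  {"xyz": [-0.002,0.023,0],"twist": [0,0,-0.295],"jaw": 0},
  {"xyz": [-0.002,0.026,0],"twist": [0,0,-0.345],"jaw": 0},
  {"xyz": [-0.001,0.03,0],"twist": [0,0,-0.395],"jaw": 0},
  {"xyz": [0,0.033,0],"twist": [0,0,-0.445],"jaw": 0},
  {"xyz": [0,0.037,0],"twist": [0,0,-0.495],"jaw": 0},
  {"xyz": [0.002,0.04,0],"twist": [0,0,-0.545],"jaw": 0},
  {"xyz": [0.003,0.044,0],"twist": [0,0,-0.595],"jaw": 0},
])

```text
clock: 4.5
tcp_pos: [0.5061, -0.0527, 0.0959]
orientation: [-0.001, 0.885, 0.465, -0.0]
wrist_force: [-0.7, 2.4, -0.2]
finger_gap: 0.0001
```

Run:
```python
from h import *
s=env.get_state(); print(s["clock"],s["tcp_pos"],s["wrist_force"].round(2))
arc(.85,1.2,8)
c=env.read_camera("side"); save(c,"side4.png",(220,120,460,320),3)
```

```text
4.5 [ 0.50614485 -0.05274755  0.09591566] [-0.71  2.4  -0.18]
0.85 [ 0. -0. -0.] [-0.002 -0.    -0.001]
0.9 [-0.     0.003 -0.   ] [-0.002 -0.    -0.051]
0.95 [-0.001  0.007 -0.   ] [-0.002 -0.    -0.101]
1.0 [-0.001  0.011 -0.   ] [-0.002 -0.    -0.151]
1.05 [-0.001  0.014 -0.   ] [-0.002 -0.    -0.201]
1.1 [-0.001  0.018 -0.   ] [-0.002 -0.    -0.251]
1.15 [-0.001  0.021 -0.   ] [-0.002 -0.    -0.301]
1.2 [-0.001  0.025 -0.   ] [-0.002 -0.    -0.351]
```

View pics/side4.png

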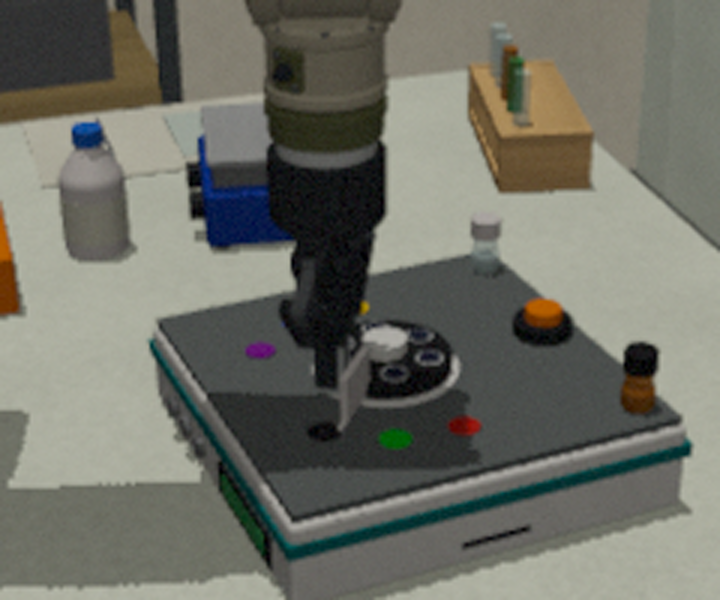

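The pointer tip, at about (342,430) in the crop, is just past the black dot. I push on to about 1.1 rad and slow down.

>>> servo_tool([
  {"xyz": [0,0.003,0],"twist": [0,0,-0.05],"jaw": 0},
  {"xyz": [-0.001,0.007,0],"twist": [0,0,-0.1],"jaw": 0},
  {"xyz": [-0.001,0.011,0],"twist": [0,0,-0.15],"jaw": 0},
  {"xyz": [-0.001,0.014,0],"twist": [0,0,-0.2],"jaw": 0},
  {"xyz": [-0.001,0.016,0],"twist": [0,0,-0.23],"jaw": 0},
  {"xyz": [-0.001,0.018,0],"twist": [0,0,-0.25],"jaw": 0},
  {"xyz": [-0.001,0.018,0],"twist": [0,0,-0.25],"jaw": 0},
])

```text
clock: 5.13
tcp_pos: [0.5209, -0.0645, 0.0959]
orientation: [-0.0, 0.821, 0.57, -0.0]
wrist_force: [-1.3, -0.3, -0.1]
finger_gap: -0.0001
```

Run:
```python
from h import *
s=env.get_state(); print(s["clock"],s["tcp_pos"],s["wrist_force"].round(2))
arc(1.1,1.3,5)
c=env.read_camera("side"); np.save("side5.npy",c,allow_pickle=True); save(c,"side5.png",(310,220,390,280),8)
```

```text
5.1333 [ 0.52085871 -0.06445645  0.09591673] [-1.34 -0.34 -0.11]
1.1 [ 0.    -0.001 -0.   ] [-0.001  0.    -0.004]
1.15 [-0.     0.003 -0.   ] [-0.001  0.    -0.054]
1.2 [-0.001  0.006 -0.   ] [-0.001  0.    -0.104]
1.25 [-0.001  0.01  -0.   ] [-0.001  0.    -0.154]
1.3 [-0.001  0.013 -0.   ] [-0.001  0.    -0.204]
```

View pics/side5.png

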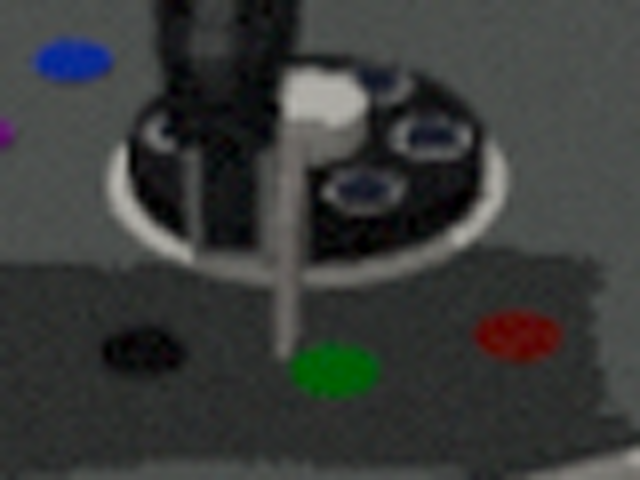

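The pointer tip is at about (285,357) in the crop, just short of the green dot centred at (336,371).

Run:
```python
from h import *
c=np.load("side5.npy",allow_pickle=True).item()
p=cast(c,[[310+284.5/8,220+352/8]],.0805)[0]; ax=np.array([.55767,-.00555]); d=p[:2]-ax
print(p,np.hypot(*d),np.arctan2(d[1],d[0])%(2*np.pi)-3.261)
g,a=blob(c,(45,130,40),(80,255,255),(280,200,450,290)); q=cast(c,[g],.076)[0]; print(q,np.hypot(*(q-p)[:2]))
```

```text
[ 0.52567769 -0.09392348  0.0805    ] 0.09398606344207543 1.1040528629605229
[ 0.53661162 -0.09747062  0.076     ] 0.011494911829987338
```

>>> servo_tool([
  {"xyz": [0,0.002,0],"twist": [0,0,-0.03],"jaw": 0},
  {"xyz": [0,0.004,0],"twist": [0,0,-0.06],"jaw": 0},
  {"xyz": [0,0.006,0],"twist": [0,0,-0.09],"jaw": 0},
  {"xyz": [-0.001,0.007,0],"twist": [0,0,-0.11],"jaw": 0},
  {"xyz": [-0.001,0.008,0],"twist": [0,0,-0.12],"jaw": 0},
  {"xyz": [-0.001,0.008,0],"twist": [0,0,-0.12],"jaw": 0},
  {"xyz": [-0.001,0.008,0],"twist": [0,0,-0.12],"jaw": 0},
])

```text
clock: 5.77
tcp_pos: [0.5283, -0.0678, 0.096]
orientation: [-0.0, 0.786, 0.619, 0.0]
wrist_force: [-0.8, 0.7, -1.4]
finger_gap: 0.0001
```

Run:
```python
from h import *
s=env.get_state(); print(s["clock"],s["tcp_pos"],s["wrist_force"].round(2))
c=env.read_camera("side"); np.save("side6.npy",c,allow_pickle=True); save(c,"side6.png",(310,220,390,280),8)
```

```text
5.7667 [ 0.52825797 -0.06783134  0.09602917] [-0.81  0.69 -1.41]
```

View pics/side6.png

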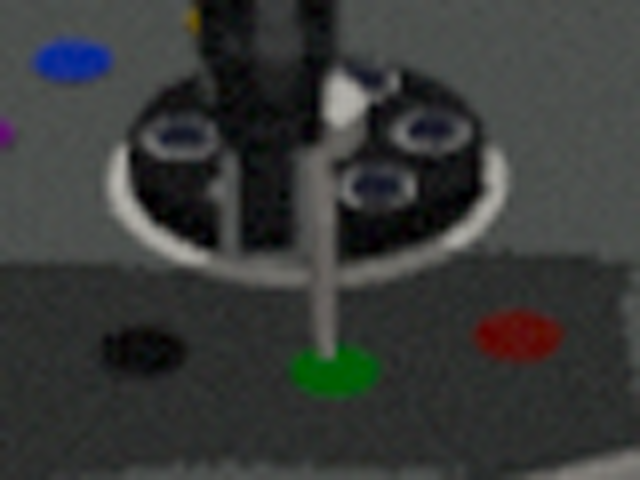

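The tip, at (326,354), is on the green dot, about 2–3 mm from its centre. I back off and lift.

>>> servo_tool([
  {"xyz": [0,-0.004,0],"twist": [0,0,0],"jaw": 0},
  {"xyz": [0,-0.01,0],"twist": [0,0,0],"jaw": 0},
  {"xyz": [0,-0.018,0],"twist": [0,0,0],"jaw": 0},
  {"xyz": [0,-0.02,-0.02],"twist": [0,0,0],"jaw": 0},
  {"xyz": [0,-0.02,-0.05],"twist": [0,0,0],"jaw": 0},
  {"xyz": [0,-0.02,-0.08],"twist": [0,0,0],"jaw": 0},
  {"xyz": [0,-0.02,-0.1],"twist": [0,0,0],"jaw": 0},
  {"xyz": [0,-0.02,-0.1],"twist": [0,0,0],"jaw": 0},
])

```text
clock: 6.48
tcp_pos: [0.5108, -0.0639, 0.2011]
orientation: [0.003, 0.785, 0.619, 0.002]
wrist_force: [-0.1, -0.8, -0.2]
finger_gap: 0.0
```

Run:
```python
from h import *
s=env.get_state(); print(s["clock"],s["tcp_pos"],s["wrist_force"].round(2))
goal([.6845,.0117,.196],.12); goal([.6845,.0117,.125],.12)
c=np.load("side6.npy",allow_pickle=True).item()
p=cast(c,[[310+326/8,220+350/8]],.0805)[0]; q=np.array([.53661,-.09747]); print("tip-green",(p[:2]-q))
```

```text
6.4833 [ 0.51081404 -0.06390933  0.20107587] [-0.15 -0.81 -0.25]
xyz [0.1141 0.1512 0.0063] twist [ 0.0077 -0.0046  1.2149]
xyz [0.1142 0.1506 0.0773] twist [ 0.0077 -0.0046  1.2149]
tip-green [-0.00087632  0.00132632]
```

>>> servo_tool([
  {"xyz": [0.011,0.015,0],"twist": [0,0,0.12],"jaw": 0},
  {"xyz": [0.023,0.03,0],"twist": [0,0,0.24],"jaw": 0},
  {"xyz": [0.034,0.045,0],"twist": [0,0,0.36],"jaw": 0},
  {"xyz": [0.045,0.06,0],"twist": [0,0,0.48],"jaw": 0},
  {"xyz": [0.057,0.075,0],"twist": [0,0,0.6],"jaw": 0},
  {"xyz": [0.068,0.09,0],"twist": [0,0,0.72],"jaw": 0},
  {"xyz": [0.08,0.105,0],"twist": [0,0,0.84],"jaw": 0},
  {"xyz": [0.091,0.12,0],"twist": [0,0,0.96],"jaw": 0},
  {"xyz": [0.102,0.135,0],"twist": [0,0,1.08],"jaw": 0},
  {"xyz": [0.114,0.151,0.005],"twist": [0,0,1.2],"jaw": 0},
  {"xyz": [0.114,0.151,0.03],"twist": [0,0,1.21],"jaw": 0},
  {"xyz": [0.114,0.151,0.06],"twist": [0,0,1.21],"jaw": 0},
])

```text
clock: 7.48
tcp_pos: [0.6845, 0.0127, 0.137]
orientation: [0.001, 0.998, 0.062, 0.003]
wrist_force: [1.1, -0.7, -0.6]
finger_gap: -0.0003
```

>>> servo_tool([
  {"xyz": [0,0,0.012],"twist": [0,0,0],"jaw": 0},
  {"xyz": [0,0,0.022],"twist": [0,0,0],"jaw": 0},
  {"xyz": [0,0,0.022],"twist": [0,0,0],"jaw": 0},
  {"xyz": [0,0,0.022],"twist": [0,0,0],"jaw": 0},
])

```text
clock: 7.82
tcp_pos: [0.6818, 0.0122, 0.1139]
orientation: [-0.0, 0.998, 0.062, -0.0]
wrist_force: [0.9, -0.3, 1.0]
finger_gap: 0.0
```

Run:
```python
from h import *
s=env.get_state(); print(s["clock"],s["tcp_pos"],s["wrist_force"].round(2))
goal([.6845,.0117,.105],.12)
c=env.read_camera("side"); np.save("side7.npy",c,allow_pickle=True)
t=env.read_camera("top"); np.save("top7.npy",t,allow_pickle=True)
a=c["color"][180:280,330:450,::-1]; b=t["color"][130:250,262:382,::-1]
im=np.hstack([cv2.resize(a,(480,400),interpolation=2),cv2.resize(b,(320,400)[::-1] if 0 else (320,400),interpolation=2)])
cv2.imwrite("pics/s7.png",im)
```

```text
7.8167 [0.68180898 0.01223497 0.11390103] [ 0.85 -0.26  1.  ]
xyz [0.0026 0.0009 0.0089] twist [-0.      0.0007  0.0048]
```

View pics/s7.png

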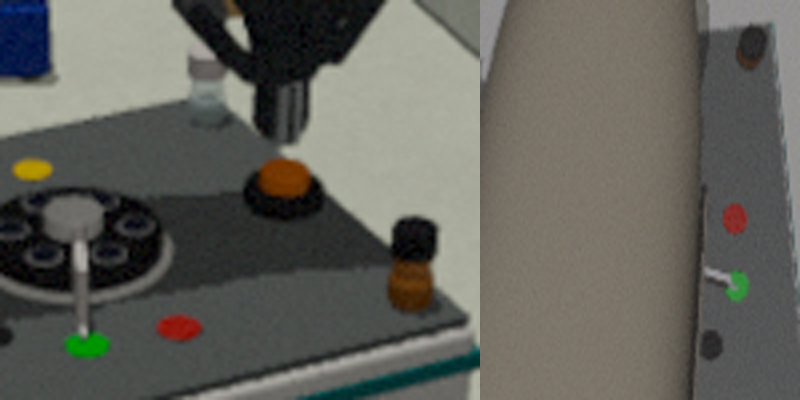

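The fingertip is centred over the button in the side view, and the pointer sits on green in both views. I go down in small steps and watch the force.

>>> servo_tool([
  {"xyz": [0.002,0,0.004],"twist": [0,0,0],"jaw": 0},
  {"xyz": [0.003,0,0.008],"twist": [0,0,0],"jaw": 0},
  {"xyz": [0.003,0,0.011],"twist": [0,0,0],"jaw": 0},
  {"xyz": [0.003,0,0.013],"twist": [0,0,0],"jaw": 0},
  {"xyz": [0.003,0,0.015],"twist": [0,0,0],"jaw": 0},
  {"xyz": [0.003,0,0.015],"twist": [0,0,0],"jaw": 0},
])

```text
clock: 8.42
tcp_pos: [0.6849, 0.0127, 0.0984]
orientation: [-0.0, 0.998, 0.062, -0.001]
wrist_force: [0.1, -0.7, 0.4]
finger_gap: 0.0001
```

>>> servo_tool([
  {"xyz": [0,0,0.001],"twist": [0,0,0],"jaw": 0},
  {"xyz": [0,0,0.002],"twist": [0,0,0],"jaw": 0},
  {"xyz": [0,0,0.002],"twist": [0,0,0],"jaw": 0},
])

```text
clock: 8.67
tcp_pos: [0.6853, 0.0126, 0.0971]
orientation: [0.0, 0.998, 0.062, 0.0]
wrist_force: [-0.6, -0.0, 0.7]
finger_gap: -0.0001
```

>>> servo_tool([
  {"xyz": [0,0,0.001],"twist": [0,0,0],"jaw": 0},
  {"xyz": [0,0,0.002],"twist": [0,0,0],"jaw": 0},
  {"xyz": [0,0,0.002],"twist": [0,0,0],"jaw": 0},
])

```text
clock: 8.92
tcp_pos: [0.6854, 0.0127, 0.0953]
orientation: [0.0, 0.998, 0.062, 0.0]
wrist_force: [-0.4, 0.3, 2.1]
finger_gap: 0.0001
```

>>> servo_tool([
  {"xyz": [0,0,0.001],"twist": [0,0,0],"jaw": 0},
  {"xyz": [0,0,0.002],"twist": [0,0,0],"jaw": 0},
  {"xyz": [0,0,0.002],"twist": [0,0,0],"jaw": 0},
])

```text
clock: 9.17
tcp_pos: [0.6854, 0.0126, 0.0932]
orientation: [0.0, 0.998, 0.062, 0.0]
wrist_force: [-0.2, 0.4, 3.7]
finger_gap: -0.0001
```

>>> servo_tool([
  {"xyz": [0,0,0.001],"twist": [0,0,0],"jaw": 0},
  {"xyz": [0,0,0.002],"twist": [0,0,0],"jaw": 0},
  {"xyz": [0,0,0.002],"twist": [0,0,0],"jaw": 0},
])

```text
clock: 9.42
tcp_pos: [0.6854, 0.0126, 0.0912]
orientation: [0.0, 0.998, 0.062, 0.0]
wrist_force: [-1.0, -0.3, 4.2]
finger_gap: 0.0003
```

>>> servo_tool([
  {"xyz": [0,0,0.001],"twist": [0,0,0],"jaw": 0},
  {"xyz": [0,0,0.001],"twist": [0,0,0],"jaw": 0},
])

```text
clock: 9.58
tcp_pos: [0.6854, 0.0126, 0.091]
orientation: [0.0, 0.998, 0.062, 0.0]
wrist_force: [-1.9, 0.5, 7.2]
finger_gap: -0.0002
```

>>> servo_tool([
  {"xyz": [0,0,0.001],"twist": [0,0,0],"jaw": 0},
  {"xyz": [0,0,0.001],"twist": [0,0,0],"jaw": 0},
])

```text
clock: 9.75
tcp_pos: [0.6855, 0.0126, 0.091]
orientation: [0.0, 0.998, 0.062, 0.001]
wrist_force: [-3.7, 0.5, 12.4]
finger_gap: -0.0002
```

The travel stopped at z 0.091. Force rose with spring travel to about 5 N and then stiffened to 12 N, so the button is at its bottom. I release and lift away.

>>> servo_tool([
  {"xyz": [0,0,-0.003],"twist": [0,0,0],"jaw": 0},
  {"xyz": [0,0,-0.008],"twist": [0,0,0],"jaw": 0},
  {"xyz": [0,0,-0.018],"twist": [0,0,0],"jaw": 0},
  {"xyz": [0,0,-0.04],"twist": [0,0,0],"jaw": 0},
  {"xyz": [0,0,-0.07],"twist": [0,0,0],"jaw": 0},
  {"xyz": [0,0,-0.1],"twist": [0,0,0],"jaw": 0},
  {"xyz": [0,0,-0.12],"twist": [0,0,0],"jaw": 0},
  {"xyz": [0,0,-0.12],"twist": [0,0,0],"jaw": 0},
  {"xyz": [0,0,-0.12],"twist": [0,0,0],"jaw": 0},
  {"xyz": [0,0,-0.12],"twist": [0,0,0],"jaw": 0},
])

```text
clock: 10.58
tcp_pos: [0.6848, 0.0127, 0.2081]
orientation: [-0.0, 0.998, 0.062, -0.001]
wrist_force: [0.2, -0.5, -1.4]
finger_gap: -0.0002
```

Run:
```python
from h import *
s=env.get_state(); print(s["clock"],s["tcp_pos"],s["wrist_force"].round(2))
c=env.read_camera("side"); save(c,"side8.png",(300,170,460,290),5)
for n,lo,hi in (("green",(45,130,40),(80,255,255)),("orange",(7,150,60),(18,255,255))):
  for q in ("side0.npy","now"):
    d=c if q=="now" else np.load(q,allow_pickle=True).item(); print(n,q,blob(d,lo,hi,(330,200,420,290)))
```

```text
10.5833 [0.684776   0.01271783 0.20810378] [ 0.16 -0.52 -1.41]
green side0.npy (array([351.27419355, 265.82258065]), np.int32(62))
green now (array([351.44067797, 266.06779661]), np.int32(59))
orange side0.npy (array([400.61165049, 224.16504854]), np.int32(103))
orange now (array([400.63265306, 224.1122449 ]), np.int32(98))
```

View pics/side8.png

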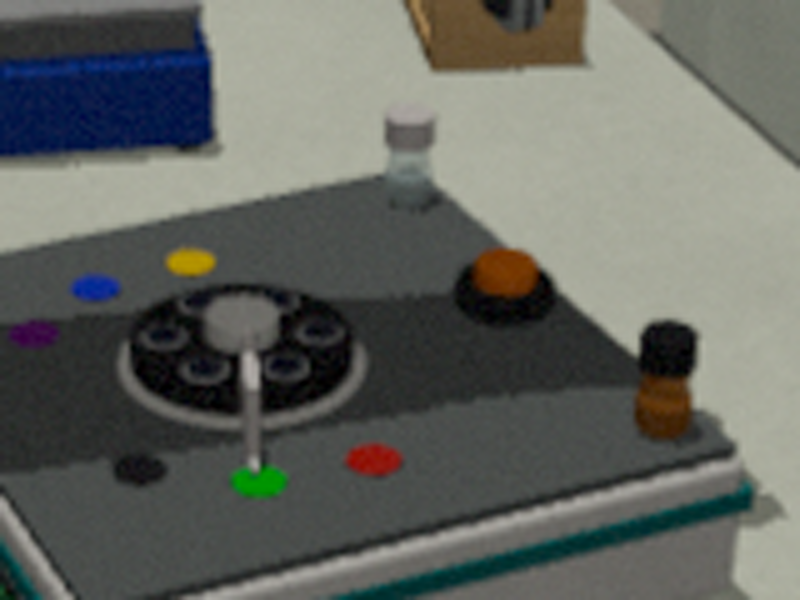

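The pointer tip at (254,470) is on the green dot at (259,482), the button at (505,272) is up, and both vials are standing in place.

```bash
python3 -c "
from h import *
print(env.hand_in())"
```

```text
the job is handed in; nothing more can be done
None
```

The job is handed in: the pointer is on the green dot, and the orange button was pressed right down once and has come back up. The hand-in reports no verdict.

- **Turret:** I pushed the tab round with the shut fingertip to the green dot, 70° to the robot's right of front. Wrist force stayed around 2–3 N at the readings taken between pushes. The pointer tip measured about 2 mm from the dot's centre before I pressed the button. The last picture shows it still on the dot.
- **Button:** The fingertip met it at about z = 0.097 m and stopped at 0.091 m, so roughly the full 6 mm of travel. The largest force read was about 12 N. In the last picture the button's position matches the one from before the run.
- **Everything else:** Both vials are upright where they stood. The other bench items were never approached, but I did not re-measure them.
- **Time and position:** The arm ended at 10.6 s, holding the fingertip about 11 cm above the button and touching nothing.
- **Disagreement:** The two cameras differed by about 4.5 mm in y. I used the mean of the two for the moves and the side view alone to check the pointer against the dot.

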